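# Morning check of the dye mixer's emergency stop

### The arm

A 7-joint arm with a two-finger parallel gripper is mounted at the origin on the work surface. World frame = base frame: x ahead of the robot, y to its left, z up, the work surface at z = 0. Lengths are in m, angles in degrees, forces in N, time in s.
With the tool pointing down it reaches from about 0.425 to 0.875 m from the base axis. Payload 4.7 kg.
Tool frame: the origin (TCP) lies between the finger pads; the fingertips stand env.finger_overhang ahead of it and the grasp point (between the pads) lies 5 mm behind it (env.finger_overhang is the distance from the TCP to the fingertips, in m); z points along the fingers, y is the line along which they close (so a half turn about z gives the same grasp; the last joint's range is limited). The gripper opens to 87 mm and grips with 3 to 60 N. Pads are 19 mm wide; open, the fingers measure 117 mm over their backs; the gripper's body (75 mm by 190 mm) begins 51 mm behind the grasp point.
Start: joints at [-67.145, 18.392, -4.016, 83.108, 1.295, 78.541, -3.26], TCP at [0.244, 0.602, 0.2] pointing down, gripper open.
Joint ranges: [-163.93, 163.93], [-17.29, 119.83], [-79.2, 71.16], [3.27, 140.29], [-89.18, 269.18], [5.43, 117.66], [-154.24, 154.24]. Speed limits (degrees/s): [147.25, 147.25, 180, 180, 180, 180, 180].

### API

Orientations are given as [roll, pitch, yaw] about the fixed x, y, z axes, in that order (R = Rz(yaw) Ry(pitch) Rx(roll)).
In Python, from cell import telemetry, eyes, env, models gives the robot as it stands. The module is installed in compiled form; this text tells all that it offers.
- The arm moves only by the tool drive_tool, never from a script. Its arguments are lists of equal length, an entry for each row: "angular": the turn, a rotation vector about the tool's x, y, z in rad, a list of three; "delta_pos": the shift along the tool's x, y, z in cm, a list of three; "gripper": the finger opening in cm, from 0 to 8.7. A call has 1 to 20 rows; each row shifts and turns the commanded pose from where the row before left it, along the tool's axes as they then stand; what a row does not reach is not made up. A row lasts 1/10 s, in which the tool goes at most 50 mm and 8.59 degrees, less where a joint would pass 70% of its speed; a pose out of reach is approached as far as the arm can. A call with a gripper value outside its range is refused whole. The fingers move at their own pace and stop on an object; "squeeze" is the grip in N (left out, the last holds). Time passes only in rows, so rows that do not move let the fingers close. It gives the time, the measured TCP pose, the force, the opening and the grip force at its end, in the units of the state.
- telemetry.get_obs(): the state, without advancing time (a new reading comes with each control period).
- eyes.read_camera(name): name is "scene" or "top" or "wrist"; returns a dict with "pixels" (420x560x3 uint8, red, green, blue), "mtx" (3x3 intrinsics, pixels), "origin" and "orientation" of the camera in the world. Camera axes: x right, y down, z forward; pixel columns grow to the right and rows downward; lengths in m; the calibration is good to about 2 mm. A picture is of the moment at which its call begins. There is no depth.
- env.sign_off(): hands the job in; it is judged then, once.
Trained networks look in a picture, given as the dict that the camera call returned (one of the last four; its "shot" number tells which), for a name from the list of things; names that differ only in an ending like _2 or _b are one class to them, and where a whole thing is asked for, a point or a joint stands for the part that bears it (a point fixed in the world has none). Each returns a list of dicts, best first, with "p" (0 to 1); they miss things now and then, are a little off and sometimes report something else, mostly with a low value. They report only what shows in the picture. A call takes as long as a camera call.
- models.search_frame(picture, target): "centre" ([column, row] in pixels, amid what is visible of it).
- models.cut_out(picture, target): "pixels" (420x560 bool, what is visible of it) and "centre" ([column, row] in pixels, amid what is visible of it).
The state is a dict: "time_s": time; "qpos": joint angles; "joint_velocities": joint speeds; "effort": joint torques, N m; "tool_pos": TCP position; "tool_rot": TCP orientation; "force": force on the tool from outside, world axes, zero at the start; "wrist_torque": the same for the moment, N m; "grip_width": finger opening in m; "grasp_force": force on a finger pad.
Only numpy, scipy, OpenCV 4.12 (cv2) and the standard library are available. Lean on these libraries where they do the work, as an engineer would, in place of code of your own. Each camera call takes 0.05 s, during which the arm holds its last target. There are 200 camera calls.

### The job

Do the morning check of the dye mixer's emergency stop, on the control box on the table: with the fingertips push the mushroom-shaped stop button right in, so that it latches and stays down when you take the fingers off it, then push sideways on one of the lobes of its head to turn it clockwise until the latch lets go and it springs back out. To re-arm the mixer, finally press the plain round reset button in the middle of the box right in, and let it come back up. Do not grip or lift anything, do not strike or force the buttons, and leave the speed dial and the things standing around the box as they are.

Things in the scene. Friction and masses are not known exactly. Their poses are not given: they have to be found in the camera images.
- control_box: mixer's control box, fixed: grey and aluminium block 100 mm deep (x), 270 mm wide (y), 72 mm high; 5 mm high feet reach 160 mm from the middle in y. Origin: centre of its underside, on the table; z up, x away from the robot, y left (turned up to 0.6 rad). On its flat top, all upright and in a row along y: mushroom stop at +75 mm, reset button at -18 mm, speed dial at -86 mm.
- stop_crown (a point): top centre of the stop's mushroom head, on its axis; moves with the head. 111.5 mm above the table when out, about 106 mm latched. The head is a dome, hub radius 24 mm, with three round lobes like a trefoil; underside 21.5 mm below this point, lobe tops 6 mm below it. Frame: z up, one lobe along +x, the others at 120 and 240 degrees; head not turned: x parallel to the box's x.
- stop_lobe (a point): centre of the top of the lobe on the head's +x side (moves with the head). Each of the three lobes is an upright round pillar, radius 10 mm, 15 mm tall, its centre 23 mm from the head's axis, so it reaches out to 33 mm, 9 mm beyond the hub. Between two lobes a fingertip can hang beside the hub and push a lobe sideways.
- stop_collar (a point): centre of the top of the fixed collar under the head, on the stop's axis, 78 mm above the table: radius 27 mm, 6 mm above the box's top. The head's underside is 12 mm above it when out, about 6.5 mm when latched. Outside the collar the box's top is flat and free around the head.
- stop_plunger (a joint): how far the stop is pushed in, m: 0 = out, about 0.0055 = latched (it rests there), 0.010 = end of travel. A spring pushes it out: 4 N at the start, 7 N where the latch catches (about 0.0065), 9 N at the end of travel. Push well past the catch.
- stop_turn (a joint): how far the head is turned clockwise seen from above, rad: 0 = rest, end stop at 0.9. A spring turns it back to 0 (0.02 N m at rest, 0.05 N m at 0.6 rad); the latch rubs, so a push of up to 5 N on a lobe is needed. When latched, turning it to about 0.5 to 0.65 rad frees the latch and the head jumps out; once let go it turns back to 0.
- reset_top (a point): the top centre of the reset button's cap: a plain round cap of radius 12.5 mm that stands 14 mm above the box's top, in a ring of radius 18 mm that stands 5 mm above the box's top. 86 mm above the table when out.
- reset_button (a joint): how far the reset button is pressed, m: 0 = out, 0.005 = right in (takes about 5 N); it springs back.
- dial_pointer (a point): the outer end of the pointer on the speed dial (a tapered round knob of radius 18 mm with a bar across its top, 25 mm above the box's top); 16 mm from the dial's axis. To be left as set.
- dye_jar: closed round dye jar, radius 36 mm, 78 mm high, standing loose near the box; origin at the centre of its underside. To be left alone.
- print_block: wooden hand-printing block 78 x 60 x 26 mm with an upright ball handle, 78 mm high in all, loose near the box; origin at the centre of its underside. To be left alone.
- colour_bowl: small empty china bowl, rim radius 44 mm, 36 mm high, loose near the box; origin at the centre of its underside. To be left alone.
- paint_brush: paint brush 170 mm long lying on the table behind the box; origin at the middle of its underside. To be left alone.

How it is judged:
By the outcome, as a careful person would: the job done as asked, in the order asked, and still so for the second after the job is handed in, with the robot touching nothing.
It also fails if it takes over 51 s, if anything falls off the work surface, if the arm or the gripper's body presses on something with over 40 N, if the wrist force passes 120 N, or if a joint passes its speed limit or range.

## Working session

There is one attempt and no reset: what is moved stays moved. The work goes in short steps, Python scripts to look and compute and a tool call to move; the robot and the scene stay as the last step left them, time stands still between calls to the robot, and variables do not carry over. Pictures are saved under pics/ and viewed, at most 10 in all, crops included, and the job is handed in when it is done.

Besides the shell and the picture viewer there is one more tool, called after ">>>" by a JSON object that holds its "api" and its "payload". drive_tool: Moves the arm, as the interface text tells. Its arguments: {"type":"object","properties":{"angular":{"type":"array","items":{"type":"array","items":{"type":"number"}}},"delta_pos":{"type":"array","items":{"type":"array","items":{"type":"number"}}},"gripper":{"type":"array","items":{"type":"number"}},"squeeze":{"type":"number"}},"required":["angular","delta_pos","gripper"]}

```bash
mkdir -p pics
cat > h.py <<'E'
import numpy as np, cv2
from scipy.spatial.transform import Rotation as R
from cell import telemetry, eyes, env, models
def Rm(o):
    o=np.array(o,float)
    if o.shape==(3,3): return o
    if o.size==4: return R.from_quat(o).as_matrix()
    return R.from_euler('xyz',o,degrees=True).as_matrix()
def onz(p,uv,z):
    d=Rm(p['orientation'])@np.linalg.inv(p['mtx'])@np.array([uv[0],uv[1],1.])
    o=np.array(p['origin']); return o+d*(z-o[2])/d[2]
def proj(p,X):
    c=Rm(p['orientation']).T@(np.array(X)-p['origin']); c=np.array(p['mtx'])@c; return c[:2]/c[2]
def save(p,n): cv2.imwrite('pics/'+n,p['pixels'][:,:,::-1])
E
python3 - <<'E'
from h import *
print(env.finger_overhang, telemetry.get_obs())
Z=dict(control_box=.072,stop_crown=.1115,stop_lobe=.1055,reset_top=.086,dial_pointer=.097,dye_jar=.04,print_block=.03,colour_bowl=.02,paint_brush=.005)
for n in ['top','scene']:
    p=eyes.read_camera(n); save(p,n+'1.png'); print(n,p['origin'],p['orientation'],p['mtx'][0])
    for t,z in Z.items():
        for r in models.search_frame(p,t)[:2]: print(t,np.round(r['centre']),round(r['p'],2),onz(p,r['centre'],z).round(4))
E
```

```text
0.014 {'time_s': 0.0, 'qpos': array([-67.14535075,  18.44119754,  -4.01315728,  83.17447669,
         1.29600199,  78.54128481,  -3.25969686]), 'joint_velocities': array([ 0.04517091,  0.03885712, -0.03972318,  0.07506287,  0.03732887,
        0.01345701, -0.03047006]), 'effort': array([-4.47238572e-04, -4.91293144e+01, -4.04150197e-01, -3.12526023e+01,
       -6.40215911e-02,  4.37454320e-02,  1.73712365e-04]), 'tool_pos': array([0.24384169, 0.60188341, 0.19884074]), 'tool_rot': array([-1.79888330e+02,  7.46953011e-03,  1.57953349e+02]), 'force': array([ 0.34112274,  0.31152387, -0.18891457]), 'wrist_torque': array([0.01964914, 0.00264371, 0.00732652]), 'grasp_force': 0.0, 'grip_width': 0.08692275670108766}
top [0.37420726 0.06308577 1.37448589] [-171.2012687     1.0471858   -90.13243972] [475.87993987   0.         274.58297272]
control_box [282. 215.] 0.87 [0.5727 0.0659 0.072 ]
stop_crown [287. 171.] 0.74 [0.6866 0.0522 0.1115]
stop_crown [248. 220.] 0.69 [0.5535 0.156  0.1115]
stop_lobe [248. 222.] 0.65 [0.5503 0.1575 0.1055]
dye_jar [200. 240.] 0.57 [0.5082 0.2977 0.04  ]
print_block [240. 180.] 0.95 [0.6828 0.1865 0.03  ]
colour_bowl [350. 188.] 0.88 [ 0.6593 -0.1325  0.02  ]
paint_brush [285. 170.] 0.63 [0.7164 0.0563 0.005 ]
scene [1.18959344 0.19687828 0.72375137] [-135.7392255     1.21453563   98.90237351] [404.95337474   0.         276.15324684]
control_box [271. 218.] 0.64 [0.598  0.0797 0.072 ]
control_box [251. 273.] 0.48 [0.7474 0.0642 0.072 ]
stop_crown [304. 198.] 0.95 [0.5665 0.1467 0.1115]
stop_lobe [306. 198.] 0.77 [0.5613 0.1507 0.1055]
reset_top [264. 208.] 0.48 [0.583  0.0616 0.086 ]
dial_pointer [233. 211.] 0.65 [ 0.6139 -0.      0.097 ]
dye_jar [374. 212.] 0.64 [0.5194 0.3061 0.04  ]
print_block [321. 269.] 0.89 [0.6891 0.1985 0.03  ]
colour_bowl [178. 242.] 0.77 [ 0.6532 -0.1268  0.02  ]
paint_brush [252. 273.] 0.62 [0.7022 0.0529 0.005 ]
```

Run:
```python
import cv2,numpy as np
a=cv2.imread('pics/top1.png')[130:290,160:400]; b=cv2.imread('pics/scene1.png')[150:310,140:420]
cv2.imwrite('pics/c1.png',np.vstack([cv2.resize(a,(450,300),interpolation=2),cv2.resize(b,(450,257),interpolation=2)]))
```

```text
(no output)
```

View pics/c1.png

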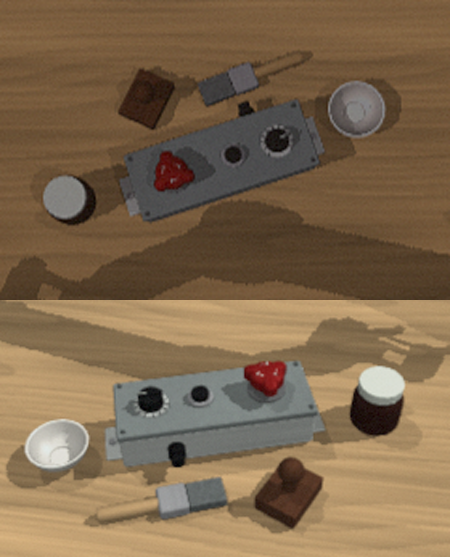

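The picture shows the box turned about 20°, the stop near top px (252,222), the reset near (284,213) and the dial near (308,206). The loose things stand clear of the box. I'll move over it for a closer look.

>>> {"api": "drive_tool", "payload": {"angular": [[0,0,0],[0,0,0],[0,0,0],[0,0,0],[0,0,0],[0,0,0],[0,0,0],[0,0,0],[0,0,0],[0,0,0],[0,0,0],[0,0,0],[0,0,0],[0,0,0],[0,0,0],[0,0,0]], "delta_pos": [[-1.5,-1,-1],[-3,-2,-0.6],[-3,-2.2,-0.6],[-3,-2.2,-0.6],[-3,-2.2,-0.6],[-3,-2.2,-0.6],[-3,-2.2,-0.6],[-3,-2.2,-0.6],[-3,-2.2,-0.6],[-3,-2.2,-0.6],[-3,-2.2,-0.6],[-3,-2.2,0],[-3,-2.2,0],[-3,-2.2,0],[-3,-2.2,0],[-1.5,-1,0]], "gripper": [0,0,0,0,0,0,0,0,0,0,0,0,0,0,0,0]}}

```text
time_s: 2.6
tool_pos: [0.5402, 0.1255, 0.2711]
tool_rot: [-180.0, 0.1, 157.6]
force: [0.6, 1.0, 0.5]
grip_width: 0.0004
grasp_force: 0.0
```

>>> {"api": "drive_tool", "payload": {"angular": [[0,0,0.1],[0,0,0.1],[0,0,0.1],[0,0,0.1],[0,0,0.1],[0,0,0.1],[0,0,0.1],[0,0,0.1],[0,0,0.04],[0,0,0]], "delta_pos": [[0,0,0],[0,0,0],[0,0,0],[0,0,0],[0,0,0],[0,0,0],[0,0,0],[0,0,0],[0,0,0],[0,0,0]], "gripper": [0,0,0,0,0,0,0,0,0,0]}}

```text
time_s: 3.6
tool_pos: [0.5387, 0.13, 0.2708]
tool_rot: [179.9, -0.0, 109.7]
force: [-0.9, -0.6, -0.0]
grip_width: 0.0005
grasp_force: 0.0
```

Run:
```python
from h import *
s=telemetry.get_obs();print(s['time_s'],s['qpos'].round(1),s['tool_pos'].round(4),s['tool_rot'].round(2),s['force'].round(2))
Z=dict(control_box=.072,stop_crown=.1115,stop_lobe=.1055,reset_top=.086,dial_pointer=.097,stop_collar=.078)
for n in ['wrist','scene','top']:
    p=eyes.read_camera(n); save(p,n+'2.png'); print(n,p['origin'],p['orientation'])
    for t,z in Z.items():
        for r in models.search_frame(p,t)[:2]: print(t,np.round(r['centre']),round(r['p'],2),onz(p,r['centre'],z).round(4))
```

```text
3.6 [-36.6   5.   21.8  91.4  -1.9  83.9   5.1] [0.5387 0.13   0.2708] [ 1.7995e+02 -2.0000e-02  1.0975e+02] [-0.91 -0.63 -0.  ]
wrist [0.51362226 0.19971803 0.45560881] [ 1.6423795e+02 -3.6620010e-02  1.9738010e+01]
control_box [290. 175.] 0.61 [0.5489 0.1436 0.072 ]
stop_crown [293. 177.] 0.65 [0.5491 0.1486 0.1115]
stop_lobe [294. 175.] 0.76 [0.55   0.1505 0.1055]
scene [1.18959344 0.19687828 0.72375137] [-135.7392255     1.21453563   98.90237351]
control_box [270. 221.] 0.85 [0.6094 0.0796 0.072 ]
stop_crown [304. 199.] 0.8 [0.5695 0.147  0.1115]
stop_lobe [304. 196.] 0.93 [0.5559 0.1464 0.1055]
reset_top [267. 210.] 0.49 [0.5892 0.0687 0.086 ]
dial_pointer [235. 211.] 0.7 [0.613  0.0028 0.097 ]
dial_pointer [274. 216.] 0.52 [0.6156 0.09   0.097 ]
stop_collar [273. 220.] 0.62 [0.6108 0.0855 0.078 ]
top [0.37420726 0.06308577 1.37448589] [-171.2012687     1.0471858   -90.13243972]
control_box [303. 208.] 0.66 [0.5928 0.007  0.072 ]
reset_top [287. 210.] 0.6 [0.5843 0.0524 0.086 ]
dial_pointer [310. 203.] 0.63 [ 0.6015 -0.01    0.097 ]
stop_collar [300. 207.] 0.89 [0.5947 0.0155 0.078 ]
```

View pics/wrist2.png

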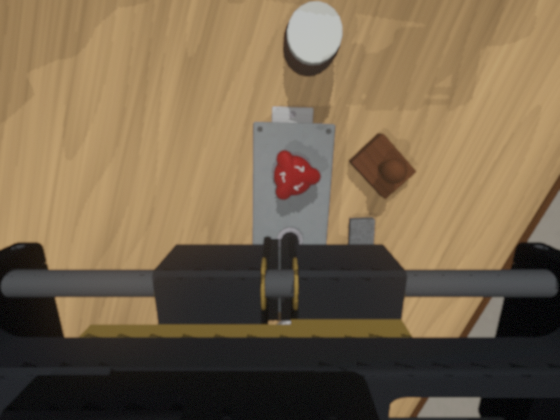

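The wrist view shows the head at about (292,175), with one lobe toward the right, and part of the reset ring at (289,240) hidden by the gripper. I'll shift toward the dial so that both buttons show.

>>> {"api": "drive_tool", "payload": {"angular": [[0,0,0],[0,0,0],[0,0,0],[0,0,0],[0,0,0],[0,0,0]], "delta_pos": [[-2,0,0],[-3,0,0],[-3,0,0],[-2,0,0],[0,0,0],[0,0,0]], "gripper": [0,0,0,0,0,0]}}

```text
time_s: 5.25
tool_pos: [0.5726, 0.0378, 0.2699]
tool_rot: [-180.0, -0.0, 109.8]
force: [-0.8, 0.2, -1.1]
grip_width: 0.0007
grasp_force: 0.0
```

Run:
```python
from h import *
s=telemetry.get_obs();print(s['time_s'],s['tool_pos'].round(4),s['tool_rot'].round(2))
p=eyes.read_camera('wrist'); save(p,'wrist3.png'); print(p['origin'],p['orientation'])
import pickle; pickle.dump(p,open('w3.pkl','wb'))
for t,z in dict(stop_crown=.105,stop_lobe=.1055,reset_top=.086).items():
    for r in models.search_frame(p,t)[:2]: print(t,np.round(r['centre'],1),round(r['p'],2),onz(p,r['centre'],z).round(4))
i=cv2.resize(p['pixels'][60:340,180:430,::-1],None,fx=2.1,fy=2.1,interpolation=2); cv2.imwrite('pics/c3.png',i)
h=p['pixels'].astype(int); m=((h[...,0]>90)&(h[...,1]<70)&(h[...,2]<70)).astype('uint8')
c=max(cv2.findContours(m,0,1)[0],key=cv2.contourArea); print(cv2.contourArea(c),cv2.minEnclosingCircle(c),cv2.boundingRect(c))
```

```text
5.25 [0.5726 0.0378 0.2699] [-1.800e+02 -4.000e-02  1.098e+02]
[0.54763114 0.10744039 0.45469045] [1.64266018e+02 1.61136540e-02 1.97867934e+01]
stop_crown [296.   87.8] 0.63 [0.5521 0.1496 0.105 ]
reset_top [286.3 168.6] 0.8 [0.5742 0.0598 0.086 ]
reset_top [388.9  94.3] 0.46 [0.6569 0.1819 0.086 ]
1765.0 ((292.4615478515625, 87.92308044433594), 29.818572998046875) (273, 60, 50, 56)
```

View pics/c3.png

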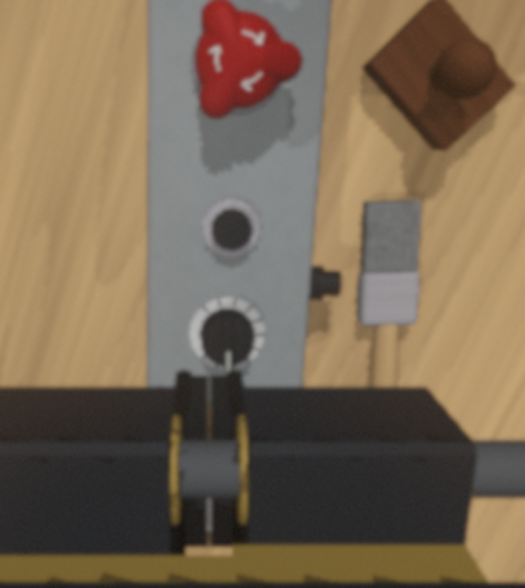

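The crop shows the head with its lobes clear, centred near px (296,88), the reset cap at px (290,169), and the dial at px (288,219). The networks agree to a few pixels; I'll fit the shapes.

```bash
cat > fit.py <<'E'
from h import *
from scipy.optimize import minimize
a=np.linspace(0,2*np.pi,40)
def circ(x,y,r,z): return np.c_[x+r*np.cos(a),y+r*np.sin(a),np.full(40,z)]
def drawm(p,cs,S=4):
    m=np.zeros((420*S,560*S),'uint8')
    for c in cs:
        q=np.array([proj(p,X) for X in c])
        cv2.fillConvexPoly(m,cv2.convexHull(np.int32(np.round((q+.5)*S))),1)
    return cv2.resize(m.astype('float32'),(560,420),interpolation=cv2.INTER_AREA)
def head(p,x,y,t,dz=0):
    cs=[np.r_[circ(x,y,24,.0)*[1,1,1]] ] and [np.r_[circ(x,y,.024,.090-dz),circ(x,y,.024,.100-dz)]]
    for k in range(3):
        u=t+k*2*np.pi/3; X,Y=x+.023*np.cos(u),y+.023*np.sin(u)
        cs.append(np.r_[circ(X,Y,.010,.0905-dz),circ(X,Y,.0095,.1055-dz)])
    return drawm(p,cs)
def red(p):
    h=p['pixels'].astype(int); return ((h[...,0]>1.8*h[...,1])&(h[...,0]>1.8*h[...,2])&(h[...,0]>60)).astype('float32')
def fithead(p,x0,dz=0):
    m=red(p); w=np.abs(np.indices(m.shape)[::-1].reshape(2,-1).T-proj(p,[x0[0],x0[1],.1])).max(1).reshape(m.shape)<60; m=m*w
    f=lambda v: np.abs(head(p,v[0],v[1],v[2]/10,dz)*w-m).sum()/m.sum()
    s=np.array([[0,0,0],[.006,0,0],[0,.006,0],[0,0,1.5]])+[x0[0],x0[1],x0[2]*10]
    r=minimize(f,s[0],method='Nelder-Mead',options=dict(initial_simplex=s,xatol=1e-4,fatol=1e-4))
    return r.x*[1,1,.1],r.fun
E
python3 - <<'E'
from fit import *; import pickle
p=pickle.load(open('w3.pkl','rb'))
v,e=fithead(p,[.552,.149,.33]); print(v,np.degrees(v[2]),e)
g=p['pixels'].max(2).astype(int); m=(g[150:186,272:306]<75).astype('uint8')
c=max(cv2.findContours(m,0,1)[0],key=cv2.contourArea);q=cv2.minEnclosingCircle(c);print(q)
rs=onz(p,np.array(q[0])+[272,150],.086); print('reset',rs)
E1=[onz(p,(250.5,70),.072),onz(p,(250.5,220),.072)]
E2=[onz(p,(180+330/2.1,60),.072),onz(p,(180+302/2.1,60+390/2.1),.072)]
for E in(E1,E2): d=E[0]-E[1]; print('edge yaw',np.degrees(np.arctan2(-d[0],d[1])),E[0][:2])
d=v[:2]-rs[:2]; print('dist',np.hypot(*d),'yaw',np.degrees(np.arctan2(-d[0],d[1])))
E
```

```text
[0.54999921 0.14882241 0.30743531] 17.614745799559497 0.20743140578269958
((17.774192810058594, 19.04032325744629), 9.043241500854492)
reset [0.57847292 0.06072644 0.086     ]
edge yaw 18.28700576496326 [0.49478971 0.15369036]
edge yaw 18.317139347942497 [0.58736621 0.19848776]
dist 0.09258321286468245 yaw 17.91147427888429
```

>>> {"api": "drive_tool", "payload": {"angular": [[0,0,0],[0,0,0],[0,0,0],[0,0,0],[0,0,0],[0,0,0.028],[0,0,0],[0,0,0],[0,0,0],[0,0,0],[0,0,0]], "delta_pos": [[2,0.2,1],[3,0.4,1.5],[3,0.5,2],[2.2,0.5,2],[1,0,2],[0,0,2],[0,0,1.5],[0,0,1],[0,0,0.4],[0,0,0],[0,0,0]], "gripper": [0,0,0,0,0,0,0,0,0,0,0]}}

```text
time_s: 6.55
tool_pos: [0.5504, 0.1481, 0.1369]
tool_rot: [179.9, -0.0, 108.2]
force: [-0.5, 0.1, -0.1]
grip_width: 0.0002
grasp_force: 0.0
```

>>> {"api": "drive_tool", "payload": {"angular": [[0,0,0],[0,0,0],[0,0,0],[0,0,0],[0,0,0],[0,0,0],[0,0,0],[0,0,0],[0,0,0],[0,0,0]], "delta_pos": [[0,0,0.3],[0,0,0.3],[0,0,0.2],[0,0,0.15],[0,0,0.15],[0,0,0.15],[0,0,0.15],[0,0,0.15],[0,0,0],[0,0,0]], "gripper": [0,0,0,0,0,0,0,0,0,0]}}

```text
time_s: 7.55
tool_pos: [0.5497, 0.1482, 0.1205]
tool_rot: [180.0, -0.0, 108.2]
force: [-0.6, -0.5, 0.4]
grip_width: 0.0006
grasp_force: 0.0
```

>>> {"api": "drive_tool", "payload": {"angular": [[0,0,0],[0,0,0],[0,0,0],[0,0,0]], "delta_pos": [[0,0,0.1],[0,0,0.1],[0,0,0],[0,0,0]], "gripper": [0,0,0,0]}}

```text
time_s: 7.95
tool_pos: [0.5497, 0.1481, 0.1185]
tool_rot: [180.0, -0.0, 108.2]
force: [-0.6, 0.2, 0.1]
grip_width: 0.0004
grasp_force: 0.0
```

Run:
```python
from h import *
for i in range(3):
    p=eyes.read_camera(['wrist','scene','scene'][i]); s=telemetry.get_obs();print(s['tool_pos'].round(4),s['force'].round(2),s['wrist_torque'].round(3))
    if i==0: w=p
save(p,'s4.png'); a=cv2.resize(p['pixels'][140:260,230:390,::-1],(480,360),interpolation=2); b=cv2.resize(w['pixels'][150:350,180:400,::-1],(310,282))
cv2.imwrite('pics/c4.png',np.hstack([a,cv2.copyMakeBorder(b,0,78,0,0,0)]))
```

```text
[0.5498 0.1481 0.1185] [-0.12 -0.46  0.47] [0.004 0.005 0.009]
[0.5498 0.1481 0.1185] [0.7  0.04 0.14] [-0.091  0.021 -0.003]
[0.5498 0.1481 0.1185] [-0.34 -0.77 -0.25] [-0.082  0.014 -0.017]
```

View pics/c4.png

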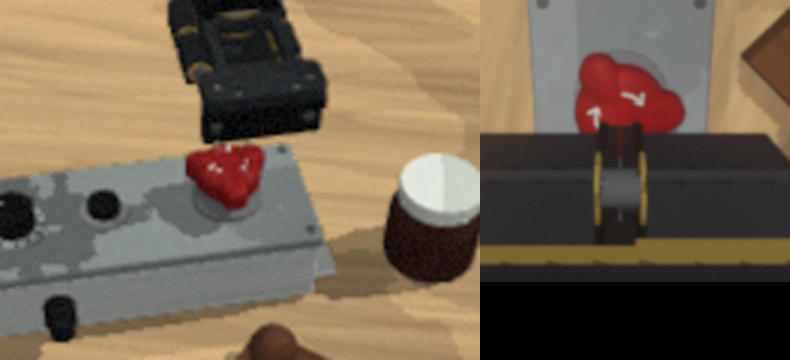

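The scene crop shows the gripper body above and behind the head, with no fingers visible in front. The wrist crop shows the closed fingers over the near edge of the head. I'll check this against the fixed cameras.

Run:
```python
from fit import *; import pickle
w3=pickle.load(open('w3.pkl','rb'))
P={'w3':w3}
for n in ['top','scene','wrist']:
    p=eyes.read_camera(n); P[n]=p
    for k,f in [('1',n+'1.png'),('2',n+'2.png')]:
        im=cv2.imread('pics/'+f)
        if im is not None and n!='wrist': P[n+k]=dict(p,pixels=im[:,:,::-1])
for k in ['w3','top1','scene1','scene2','scene']:
    v,e=fithead(P[k],[.553,.149,.31]); print(k,v.round(4),round(e,3))
s=telemetry.get_obs(); T=s['tool_pos']; Rt=Rm(s['tool_rot'])
for n in ['scene','wrist']:
    print(n,'tip',proj(P[n],T+Rt@[0,0,.014]),'up30mm',proj(P[n],T-Rt@[0,0,.03]),'crown',proj(P[n],[.55,.149,.1115]),'bodycorner',[proj(P[n],T+Rt@[i*.095,j*.0375,-.056]).round() for i in(-1,1) for j in (1,)],[proj(P[n],T+Rt@[i*.0375,j*.095,-.056]).round() for i in(-1,1) for j in (1,)])
cv2.imwrite('pics/w4.png',P['wrist']['pixels'][100:380,130:430,::-1])
```

```text
w3 [0.55   0.1489 0.3053] 0.208
top1 [0.5517 0.1509 0.3092] 0.202
scene1 [0.5482 0.148  0.309 ] 0.153
scene2 [0.5488 0.1482 0.3085] 0.158
scene [0.5484 0.1482 0.304 ] 0.167
scene tip [305.28786686 194.65631499] up30mm [305.91645612 179.7076135 ] crown [305.7728099  192.45902392] bodycorner [array([263., 188.]), array([356., 177.])] [array([298., 205.]), array([336., 200.])]
wrist tip [278.98290222 231.45259309] up30mm [278.93116437 258.48913696] crown [279.66484736 233.96181185] bodycorner [array([344., 430.]), array([373.,  69.])] [array([461., 346.]), array([489., 208.])][ WARN:0@3.489] global loadsave.cpp:275 findDecoder imread_('pics/wrist1.png'): can't open/read file: check file path/integrity
```

View pics/w4.png

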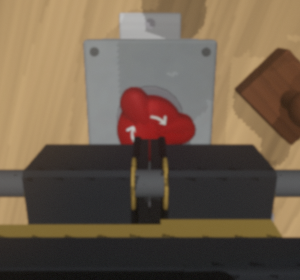

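Run:
```python
from fit import *
s=telemetry.get_obs(); print(s['time_s'],s['tool_pos'],s['qpos'].round(2),s['force'].round(2))
p=eyes.read_camera('wrist'); print(p['origin'],p['orientation'],p['mtx'])
for dz in [0,.02,.04,.06]:
    v,e=fithead(p,[.55,.149,.31],dz); print(dz,v.round(4),round(e,3))
# box screws: distance check
for uv in [(130+94,100+50),(130+205,100+51)]: print(onz(p,uv,.072))
q=eyes.read_camera('scene'); d=cv2.absdiff(q['pixels'],cv2.imread('pics/scene1.png')[:,:,::-1]).max(2)
T=s['tool_pos']
for z in [.1,.15,.2,.25]: print(z,proj(q,[T[0],T[1],z]).round())
cv2.imwrite('pics/s5.png',cv2.resize(q['pixels'][20:280,180:440,::-1],(560,560),interpolation=2))
```

```text
8.25 [0.54978541 0.14812684 0.11851784] [-36.64  11.98  21.41 101.61  -4.71  67.28   4.38] [-1.39  0.4   0.21]
[0.5267213  0.21857977 0.30326268] [1.64223091e+02 6.27111923e-03 1.82089387e+01] [[296.27088565   0.         279.10487916]
 [  0.         296.27088565 207.20923019]
 [  0.           0.           1.        ]]
0 [0.5501 0.148  0.3145] 0.473
0.02 [0.5505 0.1436 0.2915] 0.391
0.04 [0.5501 0.1393 0.2858] 0.398
0.06 [0.5495 0.1357 0.2252] 0.4
[0.4925629  0.18669504 0.072     ]
[0.57393929 0.21266655 0.072     ]
0.1 [305. 196.]
0.15 [306. 179.]
0.2 [307. 161.]
0.25 [308. 141.]
```

View pics/s5.png

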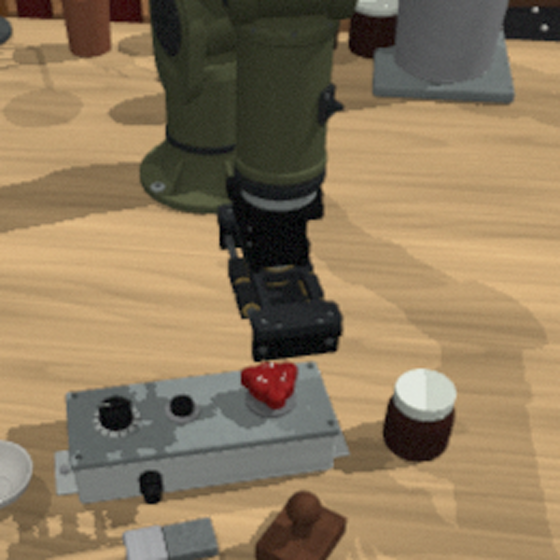

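The scene crop shows the head untouched below the gripper, and the force is zero. The closed fingertips seem to sit higher than the given overhang, so I'll go on down slowly and watch the force.

>>> {"api": "drive_tool", "payload": {"angular": [[0,0,0],[0,0,0],[0,0,0],[0,0,0]], "delta_pos": [[0,0,0.12],[0,0,0.12],[0,0,0.12],[0,0,0]], "gripper": [0,0,0,0]}}

```text
time_s: 8.75
tool_pos: [0.5496, 0.1481, 0.1146]
tool_rot: [-180.0, 0.0, 108.2]
force: [-0.9, 0.4, -0.2]
grip_width: 0.0003
grasp_force: 0.0
```

>>> {"api": "drive_tool", "payload": {"angular": [[0,0,0],[0,0,0],[0,0,0],[0,0,0]], "delta_pos": [[0,0,0.12],[0,0,0.12],[0,0,0.12],[0,0,0]], "gripper": [0,0,0,0]}}

```text
time_s: 9.15
tool_pos: [0.5496, 0.1481, 0.111]
tool_rot: [-180.0, 0.0, 108.2]
force: [-0.8, -0.3, -1.7]
grip_width: 0.0002
grasp_force: 0.0
```

>>> {"api": "drive_tool", "payload": {"angular": [[0,0,0],[0,0,0]], "delta_pos": [[0,0,0.1],[0,0,0]], "gripper": [0,0]}}

```text
time_s: 9.35
tool_pos: [0.5497, 0.1481, 0.1102]
tool_rot: [-180.0, -0.0, 108.2]
force: [-0.0, 0.9, 0.8]
grip_width: 0.0003
grasp_force: 0.0
```

>>> {"api": "drive_tool", "payload": {"angular": [[0,0,0],[0,0,0]], "delta_pos": [[0,0,0.1],[0,0,0]], "gripper": [0,0]}}

```text
time_s: 9.55
tool_pos: [0.5497, 0.1481, 0.1092]
tool_rot: [-180.0, -0.0, 108.2]
force: [-0.5, 0.3, 0.6]
grip_width: 0.0003
grasp_force: 0.0
```

>>> {"api": "drive_tool", "payload": {"angular": [[0,0,0],[0,0,0]], "delta_pos": [[0,0,0.1],[0,0,0]], "gripper": [0,0]}}

```text
time_s: 9.75
tool_pos: [0.5497, 0.1481, 0.1081]
tool_rot: [-180.0, -0.0, 108.2]
force: [0.0, -0.3, 0.3]
grip_width: -0.0
grasp_force: 0.0
```

>>> {"api": "drive_tool", "payload": {"angular": [[0,0,0],[0,0,0],[0,0,0]], "delta_pos": [[0,0,0.1],[0,0,0.1],[0,0,0]], "gripper": [0,0,0]}}

```text
time_s: 10.05
tool_pos: [0.5496, 0.1481, 0.1061]
tool_rot: [-180.0, -0.0, 108.2]
force: [0.5, 1.4, 0.2]
grip_width: 0.0005
grasp_force: 0.0
```

Run:
```python
from fit import *
q=eyes.read_camera('scene'); w=eyes.read_camera('wrist'); s=telemetry.get_obs(); print(s['tool_pos'],s['force'].round(2))
T=s['tool_pos']
def mk(p,z,c):
    i=p['pixels'][:,:,::-1].copy(); u=proj(p,[T[0],T[1],z]); print(u); cv2.drawMarker(i,tuple(np.int32(u.round())),(0,255,0),0,5,1); return i
a=mk(q,T[2]-.014,0); b=mk(w,T[2]-.014,0)
cv2.imwrite('pics/c6.png',np.hstack([cv2.resize(a[140:230,260:360],(440,396),interpolation=2),cv2.resize(b[180:300,220:340],(350,396),interpolation=2)]))
```

```text
[0.5497191  0.14807764 0.10621307] [-0.08 -0.3   0.24]
[305.10023991 198.62481095]
[279.03378589 231.51584402]
```

View pics/c6.png

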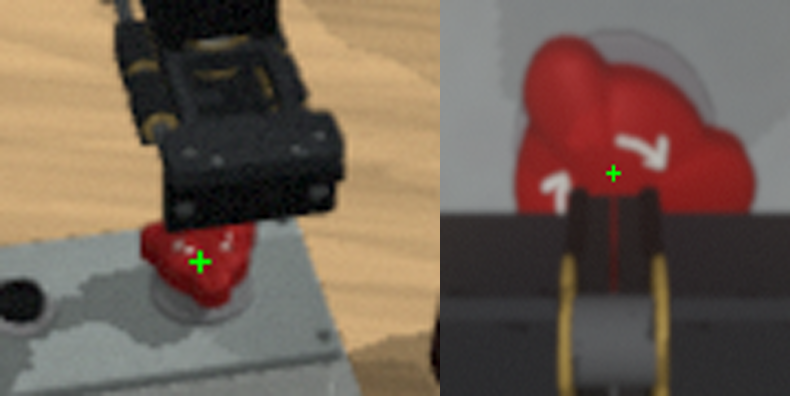

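The left crop shows the block about a centimetre above the head. The right crop shows the tips clearly short of the marked point, so the fingers are shorter than the model says at this opening. I'll check whether the overhang value changes.

Run:
```python
from h import *
s=telemetry.get_obs(); print(env.finger_overhang,[a for a in dir(env) if a[0]!='_'], s['tool_pos'],s['tool_rot'])
w=eyes.read_camera('wrist'); T=s['tool_pos'];Rt=Rm(s['tool_rot'])
print(Rt.T@(np.array(w['origin'])-T))
for zt in [.014,0,-.015,-.03]: print(zt,[proj(w,T+Rt@[x,y,zt]).round(1).tolist() for x,y in ((.0095,-.015),(.0095,.015),(-.0095,-.015),(.0095,0))])
```

```text
0.014 ['PlanningError', 'finger_overhang', 'sign_off'] [0.5497191  0.14807764 0.10621307] [-1.79997032e+02  2.41421379e-03  1.08220314e+02]
[ 7.41527738e-02  1.63975301e-04 -1.84767609e-01]
0.014 [[257.7, 218.8], [300.2, 218.8], [258.2, 243.8], [279.0, 218.8]]
0 [[256.2, 225.4], [301.7, 225.4], [256.8, 251.9], [278.9, 225.4]]
-0.015 [[254.4, 233.5], [303.5, 233.5], [255.1, 261.9], [278.9, 233.5]]
-0.03 [[252.2, 243.0], [305.6, 243.0], [253.0, 273.5], [278.9, 243.0]]
```

>>> {"api": "drive_tool", "payload": {"angular": [[0,0,0],[0,0,0],[0,0,0],[0,0,0]], "delta_pos": [[0,0,0.12],[0,0,0.12],[0,0,0.12],[0,0,0]], "gripper": [0,0,0,0]}}

```text
time_s: 10.6
tool_pos: [0.5496, 0.148, 0.1024]
tool_rot: [-180.0, 0.0, 108.2]
force: [-0.5, 0.3, 0.2]
grip_width: 0.0005
grasp_force: 0.0
```

>>> {"api": "drive_tool", "payload": {"angular": [[0,0,0],[0,0,0],[0,0,0],[0,0,0]], "delta_pos": [[0,0,0.12],[0,0,0.12],[0,0,0.12],[0,0,0]], "gripper": [0,0,0,0]}}

```text
time_s: 11.0
tool_pos: [0.5496, 0.1481, 0.0988]
tool_rot: [-180.0, -0.0, 108.2]
force: [0.2, -0.5, -0.2]
grip_width: 0.0006
grasp_force: 0.0
```

>>> {"api": "drive_tool", "payload": {"angular": [[0,0,0],[0,0,0],[0,0,0],[0,0,0]], "delta_pos": [[0,0,0.12],[0,0,0.12],[0,0,0.12],[0,0,0]], "gripper": [0,0,0,0]}}

```text
time_s: 11.4
tool_pos: [0.5496, 0.1481, 0.0952]
tool_rot: [-180.0, -0.0, 108.2]
force: [0.2, 1.3, 0.7]
grip_width: 0.0006
grasp_force: 0.0
```

>>> {"api": "drive_tool", "payload": {"angular": [[0,0,0],[0,0,0],[0,0,0]], "delta_pos": [[0,0,0.1],[0,0,0.1],[0,0,0]], "gripper": [0,0,0]}}

```text
time_s: 11.7
tool_pos: [0.5496, 0.1481, 0.0933]
tool_rot: [-180.0, 0.0, 108.2]
force: [-0.1, -0.3, -0.6]
grip_width: 0.0005
grasp_force: 0.0
```

Run:
```python
from fit import *
q=eyes.read_camera('scene');w=eyes.read_camera('wrist'); s=telemetry.get_obs(); print(s['tool_pos'].round(4),s['force'].round(2),s['effort'].round(2))
for im in (cv2.imread('pics/scene2.png')[:,:,::-1],cv2.imread('pics/s4.png')[:,:,::-1],q['pixels']):
    m=red(dict(pixels=im))[160:240,260:350]; y,x=np.nonzero(m); print(m.sum(),y.min()+160,y.max()+160,x.min()+260,x.max()+260)
# black-body bottom edge column profile at head column
for c in (300,306,312): print(c,q['pixels'][176:206,c].sum(1).tolist())
# wrist tip row
for c in (272,286): print(c,w['pixels'][225:262:2,c].sum(1).tolist())
```

```text
[0.5497 0.1481 0.0934] [-0.14  0.31 -0.04] [ -0.   -39.18   2.8  -28.63  -0.05   0.05   0.  ]
383.0 188 209 292 317
380.0 188 209 292 317
244.0 190 209 292 316
300 [129, 120, 116, 122, 130, 124, 107, 116, 99, 54, 64, 96, 67, 29, 14, 110, 138, 115, 64, 55, 56, 85, 177, 185, 160, 144, 118, 103, 97, 129]
306 [133, 138, 132, 125, 124, 135, 119, 114, 73, 60, 58, 72, 43, 27, 40, 39, 45, 5, 44, 29, 52, 142, 170, 174, 171, 164, 169, 153, 159, 129]
312 [126, 129, 135, 131, 130, 129, 124, 89, 80, 63, 41, 42, 9, 49, 32, 19, 24, 49, 41, 29, 201, 238, 236, 230, 205, 171, 182, 168, 166, 198]
272 [222, 214, 213, 214, 204, 202, 188, 150, 118, 113, 116, 114, 113, 112, 111, 115, 111, 110, 107]
286 [226, 272, 485, 474, 248, 207, 193, 151, 117, 116, 110, 111, 114, 110, 106, 113, 111, 110, 101]
```

>>> {"api": "drive_tool", "payload": {"angular": [[0,0,0],[0,0,0],[0,0,0],[0,0,0]], "delta_pos": [[0,0,0.1],[0,0,0.1],[0,0,0.1],[0,0,0]], "gripper": [0,0,0,0]}}

```text
time_s: 12.2
tool_pos: [0.5496, 0.1481, 0.0903]
tool_rot: [-180.0, 0.0, 108.2]
force: [-0.4, -1.2, -0.1]
grip_width: 0.0009
grasp_force: 0.0
```

>>> {"api": "drive_tool", "payload": {"angular": [[0,0,0],[0,0,0],[0,0,0],[0,0,0]], "delta_pos": [[0,0,0.1],[0,0,0.1],[0,0,0.1],[0,0,0]], "gripper": [0,0,0,0]}}

```text
time_s: 12.6
tool_pos: [0.5498, 0.1481, 0.0878]
tool_rot: [180.0, -0.0, 108.2]
force: [-1.0, -0.5, 3.2]
grip_width: 0.0005
grasp_force: 1.5
```

Contact at last, at TCP z of about 0.0885, so the tips are effectively 23 mm above the reported TCP. Now I'll press it in.

>>> {"api": "drive_tool", "payload": {"angular": [[0,0,0],[0,0,0],[0,0,0],[0,0,0],[0,0,0],[0,0,0]], "delta_pos": [[0,0,0.1],[0,0,0.1],[0,0,0.1],[0,0,0.1],[0,0,0.1],[0,0,0]], "gripper": [0,0,0,0,0,0]}}

```text
time_s: 13.2
tool_pos: [0.5499, 0.1482, 0.0827]
tool_rot: [180.0, -0.0, 108.2]
force: [-1.3, -0.9, 5.4]
grip_width: 0.0006
grasp_force: 2.4
```

>>> {"api": "drive_tool", "payload": {"angular": [[0,0,0],[0,0,0],[0,0,0],[0,0,0]], "delta_pos": [[0,0,0.1],[0,0,0.1],[0,0,0],[0,0,0]], "gripper": [0,0,0,0]}}

```text
time_s: 13.6
tool_pos: [0.5499, 0.1482, 0.081]
tool_rot: [180.0, -0.0, 108.2]
force: [-2.7, -0.8, 5.7]
grip_width: 0.0005
grasp_force: 3.4
```

>>> {"api": "drive_tool", "payload": {"angular": [[0,0,0],[0,0,0],[0,0,0],[0,0,0]], "delta_pos": [[0,0,0.1],[0,0,0.1],[0,0,0],[0,0,0]], "gripper": [0,0,0,0]}}

```text
time_s: 14.0
tool_pos: [0.55, 0.1482, 0.0792]
tool_rot: [180.0, -0.0, 108.2]
force: [-2.3, -0.8, 7.2]
grip_width: 0.0
grasp_force: 3.9
```

>>> {"api": "drive_tool", "payload": {"angular": [[0,0,0],[0,0,0],[0,0,0]], "delta_pos": [[0,0,0.08],[0,0,0],[0,0,0]], "gripper": [0,0,0]}}

```text
time_s: 14.3
tool_pos: [0.55, 0.1482, 0.0785]
tool_rot: [180.0, -0.0, 108.2]
force: [-1.5, -1.1, 7.9]
grip_width: 0.0001
grasp_force: 4.1
```

>>> {"api": "drive_tool", "payload": {"angular": [[0,0,0],[0,0,0],[0,0,0],[0,0,0],[0,0,0],[0,0,0],[0,0,0],[0,0,0],[0,0,0],[0,0,0]], "delta_pos": [[0,0,0.07],[0,0,0],[0,0,-0.3],[0,0,-0.5],[0,0,-0.9],[0,0,-1.2],[0,-1.4,0],[0,-1.8,0],[0,-1,0],[0,0,0]], "gripper": [0,0,0,0,0,0,0,0,0,0]}}

```text
time_s: 15.3
tool_pos: [0.5091, 0.1348, 0.1063]
tool_rot: [180.0, -0.0, 108.2]
force: [-0.3, 0.5, 0.3]
grip_width: 0.0004
grasp_force: 0.0
```

Run:
```python
from fit import *
q=eyes.read_camera('scene');w=eyes.read_camera('wrist'); s=telemetry.get_obs(); print(s['tool_pos'].round(4),s['force'].round(2))
for dz in (0,.003,.006,.009): v,e=fithead(q,[.5495,.1485,.31],dz); print(dz,v.round(4),round(e,3))
m=red(q)[160:240,260:350]; y,x=np.nonzero(m); print(m.sum(),y.min()+160,y.max()+160)
cv2.imwrite('pics/c7.png',np.hstack([cv2.resize(q['pixels'][140:230,260:360,::-1],(400,360),interpolation=2),cv2.resize(w['pixels'][180:300,220:350,::-1],(390,360),interpolation=2)]))
```

```text
[0.5104 0.1353 0.1064] [ 0.14  0.53 -0.21]
0 [0.5545 0.1489 0.3452] 0.186
0.003 [0.5513 0.1486 0.3295] 0.175
0.006 [0.5484 0.1481 0.3027] 0.17
0.009 [0.5453 0.1483 0.305 ] 0.163
376.0 190 211
```

View pics/c7.png

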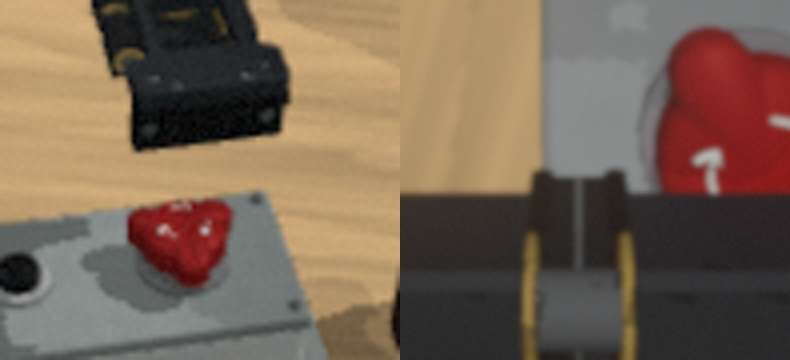

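Left crop: the head sits about 2 px lower and stays there, so it is latched. Right crop: the tips are at about px (412,237), beside the hub in the gap on the robot side. Descending beside the hub.

>>> {"api": "drive_tool", "payload": {"angular": [[0,0,0],[0,0,0],[0,0,0],[0,0,0],[0,0,0],[0,0,0],[0,0,0],[0,0,0]], "delta_pos": [[0,0,0.6],[0,0,0.8],[0,0,0.8],[0,0,0.6],[0,0,0.5],[0,0,0.4],[0,0,0.2],[0,0,0]], "gripper": [0,0,0,0,0,0,0,0]}}

```text
time_s: 16.2
tool_pos: [0.5097, 0.1349, 0.0667]
tool_rot: [-180.0, 0.0, 108.2]
force: [-0.2, -0.7, -0.2]
grip_width: 0.0004
grasp_force: 0.0
```

>>> {"api": "drive_tool", "payload": {"angular": [[0,0,0],[0,0,0],[0,0,0],[0,0,0],[0,0,0]], "delta_pos": [[0,0.15,0],[0,0.15,0],[0,0.1,0],[0,0,0],[0,0,0]], "gripper": [0,0,0,0,0]}}

```text
time_s: 16.7
tool_pos: [0.5137, 0.1362, 0.067]
tool_rot: [180.0, -0.0, 108.2]
force: [0.6, 0.5, 0.4]
grip_width: 0.0005
grasp_force: 0.0
```

>>> {"api": "drive_tool", "payload": {"angular": [[0,0,0],[0,0,0.05],[0,0,0.05],[0,0,0.05],[0,0,0.05],[0,0,0.05],[0,0,0.03],[0,0,0.03],[0,0,0.03],[0,0,0]], "delta_pos": [[0,0.15,0],[0.183,0.005,0],[0.183,0.005,0],[0.183,0.005,0],[0.183,0.005,0],[0.183,0.005,0],[0.11,0.002,0],[0.11,0.002,0],[0.11,0.002,0],[0,0,0]], "gripper": [0,0,0,0,0,0,0,0,0,0]}}

```text
time_s: 17.7
tool_pos: [0.5133, 0.1492, 0.067]
tool_rot: [180.0, -0.0, 88.8]
force: [0.9, -0.5, 0.5]
grip_width: 0.0005
grasp_force: 0.0
```

>>> {"api": "drive_tool", "payload": {"angular": [[0,0,0.03],[0,0,0.03],[0,0,0.03],[0,0,0.03],[0,0,0.03],[0,0,0]], "delta_pos": [[0.11,0.002,0],[0.11,0.002,0],[0.11,0.002,0],[0.11,0.002,0],[0.11,0.002,0],[0,0,0]], "gripper": [0,0,0,0,0,0]}}

```text
time_s: 18.3
tool_pos: [0.5133, 0.154, 0.0668]
tool_rot: [-179.9, 0.1, 80.2]
force: [-1.0, -0.7, 0.2]
grip_width: 0.0007
grasp_force: 0.7
```

>>> {"api": "drive_tool", "payload": {"angular": [[0,0,0.03],[0,0,0.03],[0,0,0.03],[0,0,0.03],[0,0,0.03],[0,0,0]], "delta_pos": [[0.11,0.002,0],[0.11,0.002,0],[0.11,0.002,0],[0.11,0.002,0],[0.11,0.002,0],[0,0,0]], "gripper": [0,0,0,0,0,0]}}

```text
time_s: 18.9
tool_pos: [0.5148, 0.1597, 0.0668]
tool_rot: [-180.0, 0.0, 71.6]
force: [0.1, -1.2, 0.6]
grip_width: 0.0006
grasp_force: 0.7
```

>>> {"api": "drive_tool", "payload": {"angular": [[0,0,0.03],[0,0,0.03],[0,0,0.03],[0,0,0.03],[0,0,0.03],[0,0,0]], "delta_pos": [[0.11,0.002,0],[0.11,0.002,0],[0.11,0.002,0],[0.11,0.002,0],[0.11,0.002,0],[0,0,0]], "gripper": [0,0,0,0,0,0]}}

```text
time_s: 19.5
tool_pos: [0.5169, 0.1648, 0.0668]
tool_rot: [-180.0, 0.0, 63.0]
force: [-3.1, 0.0, 0.8]
grip_width: 0.0004
grasp_force: 1.0
```

Run:
```python
from fit import *
q=eyes.read_camera('scene');t=eyes.read_camera('top'); s=telemetry.get_obs(); print(s['time_s'],s['tool_pos'].round(4),s['force'].round(2))
for dz in (0,.0055): v,e=fithead(q,[.5495,.1485,.1],dz); print(dz,v.round(4),round(e,3))
```

```text
19.6 [0.5169 0.1648 0.0668] [-2.44 -0.31  1.09]
0 [ 0.5545  0.1494 -0.0466] 0.336
0.0055 [ 0.5496  0.1481 -0.0368] 0.32
```

>>> {"api": "drive_tool", "payload": {"angular": [[0,0,0.03],[0,0,0.03],[0,0,0.03],[0,0,0.03],[0,0,0.03],[0,0,0]], "delta_pos": [[0.11,0.002,0],[0.11,0.002,0],[0.11,0.002,0],[0.11,0.002,0],[0.11,0.002,0],[0,0,0]], "gripper": [0,0,0,0,0,0]}}

```text
time_s: 20.2
tool_pos: [0.5203, 0.17, 0.067]
tool_rot: [180.0, -0.0, 54.3]
force: [-2.2, 1.6, 0.4]
grip_width: 0.0006
grasp_force: 1.1
```

>>> {"api": "drive_tool", "payload": {"angular": [[0,0,0.03],[0,0,0.03],[0,0,0.03],[0,0,0.03],[0,0,0.03],[0,0,0]], "delta_pos": [[0.11,0.002,0],[0.11,0.002,0],[0.11,0.002,0],[0.11,0.002,0],[0.11,0.002,0],[0,0,0]], "gripper": [0,0,0,0,0,0]}}

```text
time_s: 20.8
tool_pos: [0.5238, 0.174, 0.067]
tool_rot: [-180.0, -0.0, 45.7]
force: [-2.8, 1.1, 2.0]
grip_width: 0.0003
grasp_force: 1.6
```

Run:
```python
from fit import *
q=eyes.read_camera('scene'); s=telemetry.get_obs(); print(s['time_s'],s['tool_pos'].round(4),s['force'].round(2))
for dz in (0,.0055): v,e=fithead(q,[.5495,.1485,-.3],dz); print(dz,v.round(4),round(e,3))
```

```text
20.85 [0.5237 0.174  0.067 ] [-2.37  1.4   1.48]
0 [ 0.5488  0.1484 -0.3787] 0.284
0.0055 [ 0.5432  0.1481 -0.4038] 0.273
```

The head has turned about 0.69 rad and the fit now matches the out height, so the latch has let go. Backing off along the arc and lifting.

>>> {"api": "drive_tool", "payload": {"angular": [[0,0,-0.04],[0,0,-0.07],[0,0,-0.07],[0,0,-0.07],[0,0,-0.07],[0,0,-0.07],[0,0,-0.07],[0,0,-0.07],[0,0,-0.07],[0,0,-0.07],[0,0,-0.07],[0,0,-0.04],[0,0,0],[0,0,0],[0,0,0],[0,0,0],[0,0,0],[0,0,0]], "delta_pos": [[-0.15,0.003,0],[-0.26,0.009,0],[-0.26,0.009,0],[-0.26,0.009,0],[-0.26,0.009,0],[-0.26,0.009,0],[-0.26,0.009,0],[-0.26,0.009,0],[-0.26,0.009,0],[-0.26,0.009,0],[-0.26,0.009,0],[-0.15,0,0],[0,-0.4,0],[0,0,-1],[0,0,-2],[0,0,-2],[0,0,-1],[0,0,0]], "gripper": [0,0,0,0,0,0,0,0,0,0,0,0,0,0,0,0,0,0]}}

```text
time_s: 22.65
tool_pos: [0.5106, 0.1479, 0.129]
tool_rot: [179.8, -0.1, 90.4]
force: [-0.1, -1.5, -0.2]
grip_width: 0.0003
grasp_force: 0.0
```

Run:
```python
from fit import *
q=eyes.read_camera('scene'); s=telemetry.get_obs(); print(s['time_s'],s['tool_pos'].round(4),s['tool_rot'].round(1),s['force'].round(2))
for dz in (0,.0055): v,e=fithead(q,[.5495,.1485,.2],dz); print(dz,v.round(4),round(e,3))
m=red(q)[160:240,260:350]; y,x=np.nonzero(m); print(m.sum(),y.min()+160,y.max()+160)
d=Rm(s['tool_rot']).T@(np.array([.5785,.0605,0])-s['tool_pos']); print(d)
```

```text
22.7 [0.5097 0.1477 0.1276] [179.9  -0.   90.5] [ 0.67  0.55 -0.83]
0 [0.5488 0.1483 0.3233] 0.163
0.0055 [0.5432 0.1476 0.2968] 0.152
380.0 188 209
[-0.08780127  0.06794483  0.12766463]
```

The stop is out and turned back. Now the reset button.

>>> {"api": "drive_tool", "payload": {"angular": [[0,0,0],[0,0,0],[0,0,0],[0,0,0],[0,0,0],[0,0,0],[0,0,0],[0,0,0],[0,0,0],[0,0,0],[0,0,0]], "delta_pos": [[-1.4,1.1,0],[-2.5,2,0],[-2.6,2,0],[-1.4,1.1,0],[-0.9,0.6,0.6],[0,0,1.4],[0,0,1.6],[0,0,1.2],[0,0,0.5],[0,0,0.3],[0,0,0]], "gripper": [0,0,0,0,0,0,0,0,0,0,0]}}

```text
time_s: 23.8
tool_pos: [0.5776, 0.0604, 0.0707]
tool_rot: [-180.0, -0.0, 90.5]
force: [-0.3, 0.1, 1.1]
grip_width: 0.0003
grasp_force: 0.0
```

Above the cap; pressing slowly (contact expected at about 0.063).

>>> {"api": "drive_tool", "payload": {"angular": [[0,0,0],[0,0,0],[0,0,0],[0,0,0],[0,0,0],[0,0,0],[0,0,0]], "delta_pos": [[0,0,0.2],[0,0,0.2],[0,0,0.15],[0,0,0.15],[0,0,0.15],[0,0,0.15],[0,0,0]], "gripper": [0,0,0,0,0,0,0]}}

```text
time_s: 24.5
tool_pos: [0.578, 0.06, 0.0612]
tool_rot: [180.0, -0.0, 90.5]
force: [-1.4, -1.0, 3.6]
grip_width: 0.0004
grasp_force: 1.6
```

>>> {"api": "drive_tool", "payload": {"angular": [[0,0,0],[0,0,0],[0,0,0],[0,0,0]], "delta_pos": [[0,0,0.1],[0,0,0.1],[0,0,0],[0,0,0]], "gripper": [0,0,0,0]}}

```text
time_s: 24.9
tool_pos: [0.578, 0.06, 0.0592]
tool_rot: [180.0, -0.0, 90.5]
force: [-1.3, -0.7, 3.9]
grip_width: 0.0005
grasp_force: 2.3
```

>>> {"api": "drive_tool", "payload": {"angular": [[0,0,0],[0,0,0],[0,0,0]], "delta_pos": [[0,0,0.1],[0,0,0],[0,0,0]], "gripper": [0,0,0]}}

```text
time_s: 25.2
tool_pos: [0.578, 0.0601, 0.0588]
tool_rot: [180.0, -0.0, 90.5]
force: [-3.3, -0.6, 7.8]
grip_width: 0.0004
grasp_force: 4.4
```

>>> {"api": "drive_tool", "payload": {"angular": [[0,0,0],[0,0,0],[0,0,0]], "delta_pos": [[0,0,0.06],[0,0,0],[0,0,0]], "gripper": [0,0,0]}}

```text
time_s: 25.5
tool_pos: [0.578, 0.06, 0.0587]
tool_rot: [180.0, -0.0, 90.5]
force: [-3.9, -0.0, 12.6]
grip_width: 0.0003
grasp_force: 6.0
```

The force rose with almost no further travel, so it is right in against its stop. Releasing and lifting away.

>>> {"api": "drive_tool", "payload": {"angular": [[0,0,0],[0,0,0],[0,0,0],[0,0,0],[0,0,0],[0,0,0],[0,0,0],[0,0,0],[0,0,0],[0,0,0],[0,0,0]], "delta_pos": [[0,0,-0.2],[0,0,-0.4],[0,0,-0.5],[0,0,-1],[0,0,-2],[0,0,-3],[0,0,-3],[0,0,-3],[0,0,-1.5],[0,0,0],[0,0,0]], "gripper": [0,0,0,0,0,0,0,0,0,0,0]}}

```text
time_s: 26.6
tool_pos: [0.5773, 0.0599, 0.2023]
tool_rot: [-179.9, 0.0, 90.5]
force: [-0.4, 0.6, 0.1]
grip_width: 0.0004
grasp_force: 0.0
```

Run:
```python
from fit import *
q=eyes.read_camera('scene'); s=telemetry.get_obs(); print(s['time_s'],s['tool_pos'].round(4),s['force'].round(2))
v,e=fithead(q,[.5495,.1485,.2],0); print(v.round(4),e)
a=cv2.imread('pics/scene2.png')
cv2.imwrite('pics/end.png',np.vstack([cv2.resize(x[150:300,150:420],(540,300),interpolation=2) for x in (a,q['pixels'][:,:,::-1])]))
```

```text
26.65 [0.5768 0.06   0.2016] [-0.96  0.12 -0.33]
[0.5484 0.1483 0.3302] 0.15804973244667053
```

View pics/end.png

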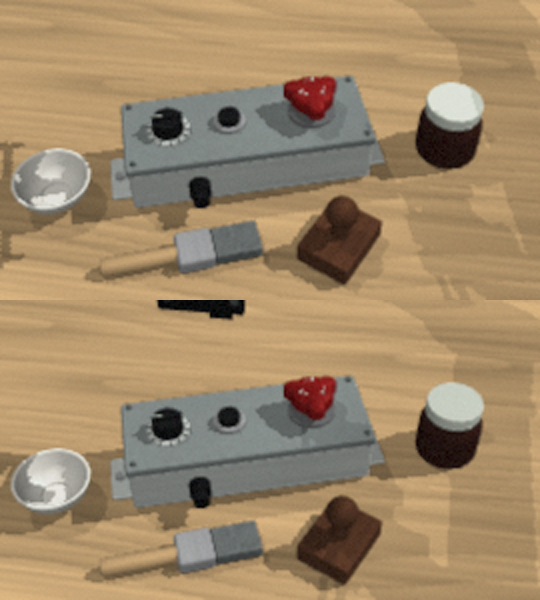

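Before (top) and after (bottom) match: the head is out at crop (310,95), the reset cap is up at (229,116), and the dial and loose things have not moved. Handing in.

```bash
python3 -c "from cell import env; print(env.sign_off())"
```

```text
the job is handed in; nothing more can be done
None
```

I did the check in the order asked and handed it in at about 27 s: the stop was pushed in and latched, then turned clockwise until it sprang out, and the reset was pressed right in and came back up. The dial and the loose things look unmoved in the final picture; no verdict was returned.

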